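Let down the lid of the RF shield box

TASK

The lid of the shielded test box stands open on its folding stay. Push the stay's thumb tab in with a fingertip so that the stay folds and the lid drops, catch the falling lid from underneath on the back of a finger, and lower it gently until it is fully shut, without letting it drop or bang on the rim. Do not grip the lid, leave the board inside and everything else on the bench where they are, and finish clear of the box.

Things in the scene. Friction and masses are not known exactly. Their poses are not given: they have to be found in the camera images.
- shieldbox: open aluminium RF test box, bolted down, 166 mm deep (its x), 280 wide (y), rim 105 mm above the bench, walls 4 mm, inner floor 10 mm up. Origin: centre of the underside. x points from the front wall (facing the robot, x = -83 mm) to the hinge side, y left seen from the robot, z up. Bow handles stand 32 mm out of the side walls; connectors stand 14 mm out of the front wall, 43 to 57 mm up.
- lid (a joint): opening angle (rad): 0 shut, 1.16 as it stands open on the locked stay. It turns about the rear rim (box x = +83 mm, 105 mm up) and swings down towards the robot. Flat aluminium plate 6 mm thick (two 3 mm skins: lid_c0 below, lid_c1 above), 280 wide, reaching 184 mm from the hinge, about 0.4 kg. With the stay folded it falls, braked only by slight hinge drag, and would slam.
- lid_lip (a point): middle of the lid's front lower edge; its x runs along the lid to the hinge, y along the edge, z out of the lid's upper side. Shut, the lid's front overhangs the front wall by 18 mm as a pull lip along the whole width: a finger sloping in under it from the front can let it right down and be drawn out.
- lid_hinge (a point): middle of the hinge line on the rear rim, in the plane of the lid's underside, which lies on the rim when shut; its frame turns with the lid. The stay is pinned under the lid 97 mm from the hinge, at y = -125 mm.
- stay_tab (a point): middle of the pad of the stay's steel thumb tab, 34 mm (along y) by 20 mm, on a 54 mm arm off the knuckle. With the lid open the pad faces the robot and up at 45 degrees, at box x = -61 mm, 188 mm up, y = -122 to -89 mm. Push it towards the hinge and down at 45 degrees: 12 mm or so and a newton or two bring the stay through, then it folds into the box by itself and the lid falls.
- stay_lower (a joint): angle of the stay's lower link (rad): 1.95 locked with the lid open, about 1.87 at dead centre, 0 folded with the lid shut. The stay is two steel links of 72 mm, 12 mm wide, just inside the right-hand side wall (box y = -125 mm), from a pin on the wall (box x = -72 mm, 97 mm up) to the lid; its knuckle, with the thumb tab, folds down towards the hinge.
- dut_board: green circuit board 70 by 100 mm on 10 mm legs on the floor inside the box, loose; origin under its middle
- amp_board: small green board 34 by 60 mm on 18 mm brass legs, 27 mm high, loose, in front of the box; origin under its middle
- power_board: green board 55 by 80 mm on 12 mm legs, 25 mm high, loose, right of the box; origin under its middle
- attenuator: upright steel attenuator, 25 mm across, 50 mm high, loose, in front of the box; origin under its middle
- torque_wrench: open-ended wrench 130 mm long lying in front of the box, loose
- handheld_vna: black handheld analyser 54 by 86 by 14 mm lying left of the box, loose; origin under its middle
- drink_can: can 52 mm across, 100 mm high, standing left of the box, loose; origin under its middle
- adapter_tray: clear divided tray 100 by 140 by 28 mm right of the box, loose; origin under its middle

How it is judged:
By the outcome, as a careful person would: the job done as asked, in the order asked, and still so for the second after the job is handed in, with the robot touching nothing.
It also fails if it takes over 38 s, if anything falls off the work surface, if the arm or the gripper's body presses on something with over 40 N, if the wrist force passes 120 N, or if a joint passes its speed limit or range.

ROBOT

A 6-joint arm with a two-finger parallel gripper is mounted at the origin on the work surface. World frame = base frame: x ahead of the robot, y to its left, z up, the work surface at z = 0. Lengths are in m, angles in rad, forces in N, time in s.
With the tool pointing down it reaches from about 0.35 to 0.775 m from the base axis. Payload 7.3 kg.
Tool frame: the origin (TCP) lies at the very end of the fingers, on their centre line; the grasp point (between the pads) lies 19 mm behind it (robot.hold_point_z is the distance from the TCP to the grasp point, in m); z points along the fingers, y is the direction in which the jaws open and shut (so a half turn about z gives the same grasp; the last joint's range is limited). The gripper opens to 92 mm and grips with 3 to 60 N. Pads are 19 mm wide; open, the fingers measure 130 mm over their backs; the gripper's body (75 mm by 190 mm) begins 47 mm behind the grasp point.
Start: joints at [1.052, 0.342, 1.524, -0, 1.275, -0.146], TCP at [0.191, 0.489, 0.227] pointing down, gripper open.
Joint ranges: [-2.53, 2.53], [-0.77, 2.02], [0.04, 2.7], [-1, 4.14], [0.28, 2.66], [-3.11, 3.11]. Speed limits (rad/s): [2.57, 2.57, 3.14, 3.14, 3.14, 3.14].

INTERFACE

Orientations are given as [roll, pitch, yaw] about the fixed x, y, z axes, in that order (R = Rz(yaw) Ry(pitch) Rx(roll)).
In Python, from cell import monitor, viewer, robot gives the robot as it stands.
- The arm moves only by the tool move_arm, never from a script. Its argument "deltas" is a list of rows, each an object of numbers: "x", "y", "z": the shift along the tool's x, y, z in m; "wx", "wy", "wz": the turn, a rotation vector about the tool's x, y, z in degrees; "hand": the opening, from 0 (shut) to 1 (fully open). In form: [{"x": .., "y": .., "z": .., "wx": .., "wy": .., "wz": .., "hand": ..}, ...]. A call has 1 to 8 rows; each row is the pose to reach, as a shift and turn from the pose commanded when the call began, along the tool's axes at that moment; what a row does not reach only later rows make up. A row lasts 1/8 s, in which the tool goes at most 62.5 mm and 10.7 degrees, less where a joint would pass 70% of its speed; a pose out of reach is approached as far as the arm can. A call with a gripper value outside its range is refused whole. The fingers move at their own pace and stop on an object; "grip_force" is the grip in N (left out, the last holds). Time passes only in rows, so rows that repeat a pose let the fingers close. It gives the time, the measured TCP pose, the force and the opening at its end, in the units of the state.
- monitor.observe(): the state, without advancing time (a new reading comes with each control period).
- viewer.read_camera(name): name is "scene" or "side" or "wrist"; returns the picture (480x640x3 uint8, red, green, blue); there is no depth.
- viewer.camera_params(name): a dict with "camera_matrix" (3x3 intrinsics, pixels), "k1" (the pictures are not rectified: a ray, as slopes to the right and down, at radius r is drawn at 1 + k1 r^2 times it, then the intrinsics apply), "R" (3x3) and "t" (3): a world point X has camera coordinates R X + t. Camera axes: x right, y down, z forward; pixel columns grow to the right and rows downward; lengths in m; the calibration is good to about 2 mm. A picture is of the moment at which its call begins: read the wrist's pose just before it. camera_params takes no time and is no camera call; for the wrist camera it gives the pose at the moment of the call.
- robot.hand_in(): hands the job in, once; it reports no verdict.
The state is a dict: "time": time; "qpos": joint angles; "qvel": joint speeds; "joint_efforts": joint torques, N m; "tool_pos": TCP position; "tool_rot": TCP orientation; "contact_force": force on the tool from outside, world axes, zero at the start; "torque": the same for the moment, N m; "opening": finger opening in m.
Only numpy, scipy, OpenCV 4.12 (cv2) and the standard library are available. Lean on these libraries where they do the work, as an engineer would, in place of code of your own. Each camera call takes 0.05 s, during which the arm holds its last target. There are 200 camera calls.

## Working session

There is one attempt and no reset: what is moved stays moved. The work goes in short steps, Python scripts to look and compute and a tool call to move; the robot and the scene stay as the last step left them, time stands still between calls to the robot, and variables do not carry over. Pictures are saved under pics/ and viewed, about 8 in all and at most 12, crops included, and the job is handed in when it is done.

Besides the shell and the picture viewer there is one more tool, called after ">>>" as name(argument=value, ...), one argument or row to a line, values as JSON. move_arm: Moves the arm, as the interface text tells. Its arguments: {"type":"object","properties":{"deltas":{"type":"array","items":{"type":"object","properties":{"x":{"type":"number"},"y":{"type":"number"},"z":{"type":"number"},"wx":{"type":"number"},"wy":{"type":"number"},"wz":{"type":"number"},"hand":{"type":"number"}}}},"grip_force":{"type":"number"}},"required":["deltas"]}

```bash
ls; mkdir -p pics; python3 - <<'E'
from cell import monitor, viewer, robot
import cv2,json
s=monitor.observe(); print(s)
for n in("scene","side"):
    im=viewer.read_camera(n); cv2.imwrite(f"pics/{n}0.png",im[:,:,::-1]); print(n,viewer.camera_params(n))
E
```

```text
pics
{'time': 0.0, 'qpos': array([ 1.05199298e+00,  3.42727590e-01,  1.52501215e+00, -4.28514548e-05,
        1.27537875e+00, -1.46003872e-01]), 'qvel': array([-1.96880715e-03,  9.62116394e-04,  1.85338652e-03, -2.39804035e-03,
        3.30444886e-04,  1.57006212e-05]), 'joint_efforts': array([ 4.14915803e-04, -4.31251752e+01, -2.44209212e+01,  7.19240773e-02,
        5.60950523e-02, -1.06978807e-04]), 'tool_pos': array([0.19101013, 0.48858914, 0.22604413]), 'tool_rot': array([-3.14007709e+00, -1.81446836e-04,  2.76880555e+00]), 'contact_force': array([0.47326538, 0.50715771, 0.92252594]), 'torque': array([ 0.00097062,  0.01447362, -0.00510963]), 'opening': 0.0915238375205168}
scene {'camera_matrix': array([[611.5713959 ,   0.        , 325.43117796],
       [  0.        , 611.5713959 , 236.03126958],
       [  0.        ,   0.        ,   1.        ]]), 'k1': -0.21057316181398697, 'R': array([[ 0.96612997,  0.25721655, -0.02079725],
       [ 0.14333279, -0.60189211, -0.78560907],
       [-0.21458936,  0.75601954, -0.61837357]]), 't': array([-0.59643121, -0.01357922,  1.42100654])}
side {'camera_matrix': array([[449.90380283,   0.        , 330.27912363],
       [  0.        , 449.90380283, 240.8339349 ],
       [  0.        ,   0.        ,   1.        ]]), 'k1': -0.02667874303180755, 'R': array([[-0.82590105, -0.5637962 , -0.00461447],
       [-0.3940568 ,  0.58306587, -0.71046001],
       [ 0.4032452 , -0.58495131, -0.70372244]]), 't': array([0.50422334, 0.30039301, 0.71870754])}
```

View pics/scene0.png

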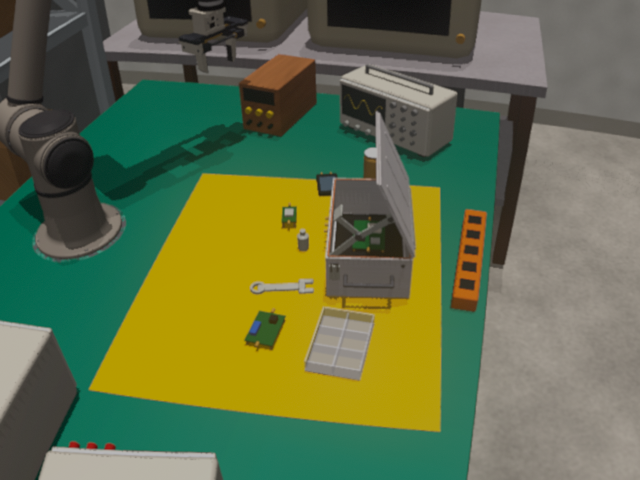

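View pics/side0.png

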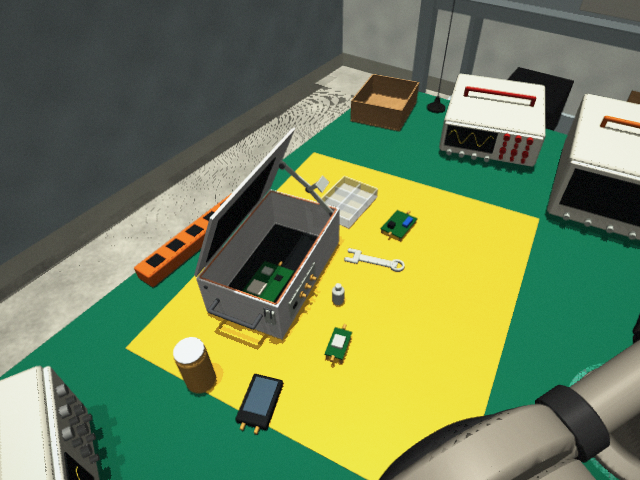

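```bash
python3 - <<'E'
import cv2,numpy as np
a=cv2.imread("pics/scene0.png")[105:315,310:430]; b=cv2.imread("pics/side0.png")[120:350,190:350]
a=cv2.resize(a,None,fx=2.8,fy=2.8,interpolation=cv2.INTER_CUBIC);b=cv2.resize(b,None,fx=2.56,fy=2.56,interpolation=cv2.INTER_CUBIC)
o=np.zeros((590,760,3),np.uint8);o[:a.shape[0],:a.shape[1]]=a;o[:b.shape[0],340:340+b.shape[1]]=b
cv2.imwrite("pics/crop.png",o);print(a.shape,b.shape)
E
```

```text
(588, 336, 3) (589, 410, 3)
```

View pics/crop.png

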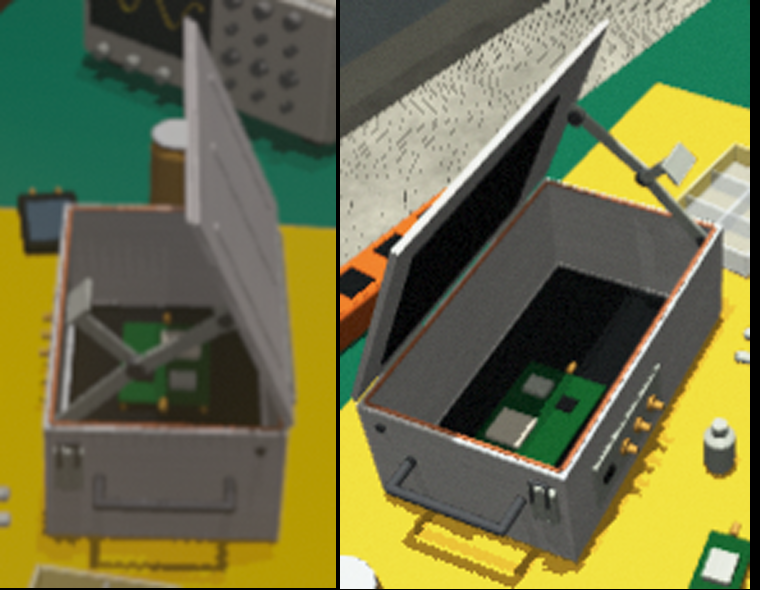

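```bash
cat > h.py <<'E'
import numpy as np, cv2
from cell import monitor, viewer, robot
from scipy.optimize import least_squares
from scipy.spatial.transform import Rotation as Ro
def ray(n,px,P=None):
    P=P or viewer.camera_params(n); K=P["camera_matrix"]
    d=np.array([(px[0]-K[0,2])/K[0,0],(px[1]-K[1,2])/K[1,1]]); s=d.copy()
    for _ in range(20): s=d/(1+P["k1"]*(s@s))
    v=P["R"].T@np.r_[s,1]; return -P["R"].T@P["t"], v
def proj(n,X,P=None):
    P=P or viewer.camera_params(n); c=P["R"]@X+P["t"]; s=c[:2]/c[2]; s=s*(1+P["k1"]*(s@s)); K=P["camera_matrix"]
    return np.array([K[0,0]*s[0]+K[0,2],K[1,1]*s[1]+K[1,2]])
def plane(n,px,z):
    o,v=ray(n,px); return o+v*(z-o[2])/v[2]
def tri(a,b):
    (o1,v1),(o2,v2)=ray("scene",a),ray("side",b); t=np.linalg.lstsq(np.c_[v1,-v2],o2-o1,rcond=None)[0]
    p,q=o1+v1*t[0],o2+v2*t[1]; return (p+q)/2,np.linalg.norm(p-q)
E
cat > m.py <<'E'
from h import *
S=lambda p:(p[0]/2.8+310,p[1]/2.8+105); D=lambda p:((p[0]-340)/2.56+190,p[1]/2.56+120)
c={"FR":(-.083,-.14),"RR":(.083,-.14),"FL":(-.083,.14),"RL":(.083,.14)}
ob=[("scene",S((47,430)),"FR"),("scene",S((290,430)),"RR"),("scene",S((67,207)),"FL"),("side",D((567,472)),"FL"),("side",D((718,228)),"FR"),("side",D((362,405)),"RL"),("side",D((547,182)),"RR")]
for n,p,k in ob: print(n,k,plane(n,p,.105).round(4))
W=lambda q,b:np.r_[q[0]+np.cos(q[2])*b[0]-np.sin(q[2])*b[1],q[1]+np.sin(q[2])*b[0]+np.cos(q[2])*b[1]]
f=lambda q:np.concatenate([plane(n,p,.105)[:2]-W(q,c[k]) for n,p,k in ob])
r=least_squares(f,[.6,0,0],loss="soft_l1",f_scale=.003);q=r.x;print(q,(f(q)*1e3).round(1))
np.save("box.npy",q)
t,e=tri(S((80,299)),D((680,163)));print("tab",t,e,"exp",W(q,(-.061,-.1055)),.188)
for a,b in(((187,18),(397,252)),((190,220),(605,25))): print("lid free",tri(S(a),D(b)))
L=lambda d,y:W(q,(.083-d*np.cos(1.16),y)).tolist()+[.105+d*np.sin(1.16)]
print("exp",L(.184,.14),L(.184,-.14))
for nm,z,px in(("amp",.02,(338,344)),("att",0.05,(338,288)),("can",.1,(189,345)),("vna",.014,(261,398)),("power",.02,(399,224)),("wr1",0.005,(352,257)),("wr2",0.005,(398,266))): print(nm,plane("side",px,z).round(3))
E
python3 m.py
```

```text
scene FR [ 0.6429 -0.0775  0.105 ]
scene RR [ 0.803  -0.0394  0.105 ]
scene FL [0.5877 0.1943 0.105 ]
side FL [0.5844 0.1937 0.105 ]
side FR [ 0.6388 -0.0698  0.105 ]
side RL [0.7411 0.2292 0.105 ]
side RR [ 0.7939 -0.038   0.105 ]
[0.69218065 0.07762218 0.2149778 ] [ 1.9 -0.7 -0.1  2.1  6.5 -2.4  3.1 -3.  -2.1  7.1 -2.3 -2.9 -9.2  3.4]
tab [ 0.65438754 -0.03660735  0.18676702] 0.004113143253600833 exp [ 0.65509066 -0.0384622 ] 0.188
lid free (array([0.67647405, 0.21626076, 0.27286468]), np.float64(0.0017126252370922449))
lid free (array([ 0.73050022, -0.05280389,  0.27170073]), np.float64(0.0016258906811048542))
exp [0.6716173942070761, 0.21643072032340666, np.float64(0.2736917720140051)] [0.7313486002809634, -0.057123996362229826, np.float64(0.2736917720140051)]
amp [0.487 0.157 0.02 ]
att [0.545 0.069 0.05 ]
can [0.655 0.335 0.1  ]
vna [0.537 0.312 0.014]
power [ 0.547 -0.188  0.02 ]
wr1 [ 0.588 -0.051  0.005]
wr2 [ 0.492 -0.084  0.005]
```

```bash
cat >> h.py <<'E'
q=np.load("box.npy"); a=q[2]
h=np.array([np.cos(a),np.sin(a),0]); l=np.array([-np.sin(a),np.cos(a),0]); k=np.array([0,0,1.]); 
B=lambda x,y,z:np.r_[q[:2],0]+h*x+l*y+k*z
z45=(h-k)/2**.5; n45=(h+k)/2**.5
R45=Ro.from_matrix(np.c_[l,n45,z45])
def rows(*tg):
    s=monitor.observe(); R0=Ro.from_euler("xyz",s["tool_rot"]); p0=s["tool_pos"]
    print("t",s["time"],"p",p0.round(4),"F",s["contact_force"].round(2),"open",s["opening"],"q",s["qpos"].round(3))
    for p,R in tg: print("mm",(R0.inv().apply(p-p0)*1e3).round(1),"deg",(R0.inv()*R).as_rotvec(degrees=True).round(1))
E
python3 - <<'E'
from h import *
A=B(-.104,-.098,.287);print(A)
rows((np.array([.40,.18,.30]),R45),(A,R45))
E
```

```text
[ 0.61148053 -0.04030785  0.287     ]
t 0.1 p [0.191  0.4886 0.2261] F [ 0.76  0.53 -0.5 ] open 0.09199207171398906 q [ 1.052  0.343  1.525  0.     1.275 -0.146]
mm [-307.  -211.4  -73.7] deg [-41.3 -22.1  53.3]
mm [-584.2 -339.5  -60.5] deg [-41.3 -22.1  53.3]
```

>>> move_arm(
  deltas=[
    {"x": -0.044,"y": -0.03,"z": -0.01,"wx": -5,"wy": -3,"wz": 7,"hand": 0.663},
    {"x": -0.088,"y": -0.06,"z": -0.02,"wx": -11,"wy": -6,"wz": 14,"hand": 0.663},
    {"x": -0.132,"y": -0.09,"z": -0.03,"wx": -17,"wy": -9,"wz": 22,"hand": 0.663},
    {"x": -0.176,"y": -0.12,"z": -0.042,"wx": -23,"wy": -12,"wz": 30,"hand": 0.663},
    {"x": -0.22,"y": -0.15,"z": -0.052,"wx": -29,"wy": -16,"wz": 38,"hand": 0.663},
    {"x": -0.264,"y": -0.18,"z": -0.063,"wx": -35,"wy": -19,"wz": 46,"hand": 0.663},
    {"x": -0.307,"y": -0.211,"z": -0.074,"wx": -41.3,"wy": -22.1,"wz": 53.3,"hand": 0.663},
    {"x": -0.307,"y": -0.211,"z": -0.074,"wx": -41.3,"wy": -22.1,"wz": 53.3,"hand": 0.663},
  ],
)

```text
time: 1.1
tool_pos: [0.4005, 0.1776, 0.3002]
tool_rot: [2.355, -0.0, 1.779]
contact_force: [-0.7, 0.2, -0.7]
opening: 0.0607
```

```bash
python3 - <<'E'
from h import *
rows((B(-.104,-.098,.287),R45),(B(-.125,-.098,.30),R45))
E
```

```text
t 1.1 p [0.4005 0.1776 0.3002] F [-0.72  0.19 -0.66] open 0.060666382521106385 q [ 0.278 -0.246  2.212 -0.13   0.394  0.17 ]
mm [-256.8  104.8  123.6] deg [ 0.1  0.3 -0.3]
mm [-256.9   99.1   99.5] deg [ 0.1  0.3 -0.3]
```

>>> move_arm(
  deltas=[
    {"x": -0.042,"y": 0.016,"z": 0.017},
    {"x": -0.084,"y": 0.033,"z": 0.033},
    {"x": -0.126,"y": 0.05,"z": 0.05},
    {"x": -0.168,"y": 0.066,"z": 0.066},
    {"x": -0.21,"y": 0.083,"z": 0.083},
    {"x": -0.257,"y": 0.099,"z": 0.1},
    {"x": -0.257,"y": 0.099,"z": 0.1,"wy": 0.3,"wz": -0.3},
  ],
)

```text
schema error: expected keys x, y, z, wx, wy, wz, hand
```

```bash
python3 - <<'E'
from h import *
P=viewer.camera_params("wrist"); im=viewer.read_camera("wrist"); cv2.imwrite("pics/w1.png",im[:,:,::-1]); np.savez("w1.npz",**P)
s=monitor.observe(); print(s); print(P)
qs=[([.343,1.525,0,1.275],[.5246,.226]),([-.246,2.212,-.13,.394],[np.hypot(.4005,.1776),.3002]),(s["qpos"][1:5],[np.hypot(*s["tool_pos"][:2]),s["tool_pos"][2]])]
def fk(L,p):
    s1=p[0]+p[1]; d=np.array([np.sin(s1),0,np.cos(s1)]); e=np.array([np.cos(s1),0,-np.sin(s1)])
    t=d*np.cos(p[3])+np.sin(p[3])*(e*np.cos(p[2])+np.array([0,1,0])*np.sin(p[2]))
    v=np.array([0,0,L[0]])+L[1]*np.array([np.sin(p[0]),0,np.cos(p[0])])+L[2]*d+L[3]*t
    return np.array([np.hypot(v[0],v[1]),v[2]])
r=least_squares(lambda L:np.concatenate([fk(L,a)-b for a,b in qs]),[.3,.4,.4,.3]);print(r.x,r.fun)
E
```

```text
{'time': 1.15, 'qpos': array([ 0.28221712, -0.24491017,  2.20990727, -0.13007644,  0.39539035,
        0.17027959]), 'qvel': array([ 0.06418291,  0.01626104, -0.02650703, -0.00657001,  0.01686944,
        0.00471416]), 'joint_efforts': array([-1.25741780e+00, -1.34377143e+01, -2.60937166e+01, -8.98143067e-02,
       -3.44513319e+00, -4.49317900e-03]), 'tool_pos': array([0.40022876, 0.17904976, 0.3003651 ]), 'tool_rot': array([ 2.35612986e+00, -7.19425498e-05,  1.78223282e+00]), 'contact_force': array([-0.09367639, -0.26671308,  0.49012898]), 'torque': array([-0.17808938,  0.47517512, -0.00983044]), 'opening': 0.06057607798007481}
{'camera_matrix': array([[374.34941994,   0.        , 317.83884076],
       [  0.        , 374.34941994, 235.42261982],
       [  0.        ,   0.        ,   1.        ]]), 'k1': -0.06803832473313712, 'R': array([[ 0.69118358,  0.14524704,  0.7079326 ],
       [ 0.01387992, -0.98208187,  0.18794292],
       [ 0.72254592, -0.12007701, -0.68081488]]), 't': array([-0.51584759,  0.13968303,  0.10793965])}
[0.16496543 0.51715107 0.36722209 0.31845242] [-3.55121722e-07  2.11833372e-07 -1.30581077e-04 -1.14921835e-04
  1.30758724e-04  1.14710002e-04]
```

View pics/w1.png

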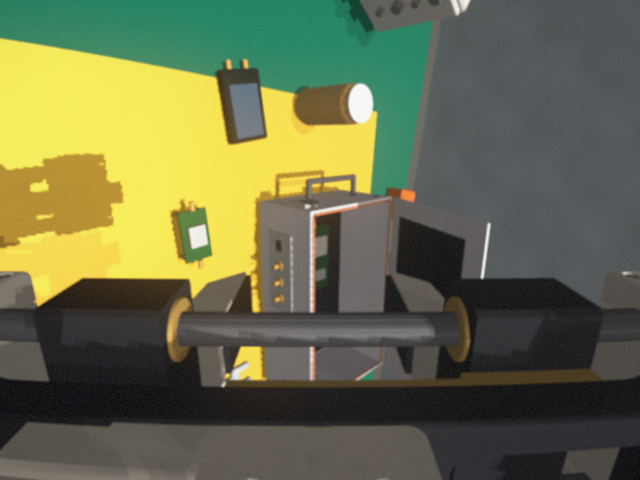

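```bash
cat >> h.py <<'E'
LK=[.165,.517,.367,.3185]
def ik(p,R):
    t=R.apply([0,0,1]); w=p-LK[3]*t; q1=np.arctan2(w[1],w[0]); r=np.hypot(w[0],w[1]); z=w[2]-LK[0]; D=np.hypot(r,z)
    q3=np.pi-np.arccos((LK[1]**2+LK[2]**2-D*D)/(2*LK[1]*LK[2]))
    q2=np.arctan2(r,z)-np.arctan2(LK[2]*np.sin(q3),LK[1]+LK[2]*np.cos(q3)); s=q2+q3
    c=Ro.from_euler("z",-q1).apply(t); d=np.array([np.sin(s),0,np.cos(s)]); e=np.array([np.cos(s),0,-np.sin(s)])
    return np.round([q1,q2,q3,np.arctan2(c[1],c@e),np.arccos(c@d)],3)
def ori(psi,az=0):
    c,s=np.cos(np.radians(psi)),np.sin(np.radians(psi)); H=Ro.from_euler("z",az,degrees=True).apply(h); L=np.cross(k,H)
    return Ro.from_matrix(np.c_[L,s*H+c*k,c*H-s*k])
O=.061
def lidpose(th,psi,y=-.098,drop=0,s=.016,rc=.166,az=0,o=None):
    """TCP with upper finger back under the lid at angle th (deg)"""
    o=O if o is None else o
    R=ori(psi,az); t=np.radians(th); u=R.apply([0,0,1]); n=R.apply([0,1,0])
    P=lambda r:B(.083-r*np.cos(t),y,.105+r*np.sin(t))
    T=P(rc) if psi<th else P(.184)+s*u
    return T-n*(o/2+.019)-k*drop, R
E
python3 - <<'E'
from h import *
s=monitor.observe(); print(ik(s["tool_pos"],Ro.from_euler("xyz",s["tool_rot"])),s["qpos"].round(3))
for nm,v in(("A",(-.125,-.098,.30)),("A2",(-.104,-.098,.287)),("pre",(-.047,-.098,.230)),("push",(-.024,-.098,.208))): print(nm,ik(B(*v),R45),ik(B(*v),ori(45,12)))
for f in (lambda th:45,lambda th:45+15*(66-th)/66,lambda th:60):
  for az in(0,12):
    print(az)
    for th in(63,50,40,30,20,10,0,-2): print(th,f(th),lidpose(th,f(th),az=az)[0].round(3),ik(*lidpose(th,f(th),az=az)))
E
```

```text
[ 0.632 -0.224  2.196 -0.627  0.514] [ 0.282 -0.245  2.21  -0.13   0.395  0.17 ]
A [-0.245  0.096  1.909  0.697  0.511] [-0.342  0.146  1.85   0.846  0.715]
A2 [-0.222  0.142  1.894  0.715  0.474] [-0.316  0.19   1.834  0.864  0.679]
pre [-0.169  0.292  1.87   0.876  0.352] [-0.256  0.333  1.81   0.981  0.565]
push [-0.151  0.353  1.85   0.951  0.316] [-0.235  0.391  1.788  1.029  0.53 ]
0
63 45 [ 0.686 -0.024  0.218] [-0.153  0.337  1.843  0.898  0.331]
50 45 [ 0.656 -0.031  0.197] [-0.179  0.315  1.948  1.131  0.304]
40 45 [ 0.633 -0.036  0.177] [-0.2    0.31   2.029  1.369  0.295]
30 45 [ 0.615 -0.039  0.151] [-0.218  0.327  2.106  1.663  0.302]
20 45 [ 0.602 -0.042  0.122] [-0.232  0.363  2.172  1.947  0.335]
10 45 [ 0.594 -0.044  0.091] [-0.242  0.416  2.225  2.18   0.39 ]
0 45 [ 0.591 -0.045  0.059] [-0.245  0.485  2.26   2.352  0.458]
-2 45 [ 0.591 -0.045  0.052] [-0.245  0.5    2.265  2.38   0.472]
12
63 45 [ 0.689 -0.031  0.218] [-0.25   0.381  1.771  0.994  0.555]
50 45 [ 0.658 -0.038  0.197] [-0.28   0.36   1.875  1.116  0.535]
40 45 [ 0.635 -0.04   0.177] [-0.3    0.354  
[... 1981 characters left out ...]
8] [-0.186  0.374  2.032  0.683  0.314]
0 60 [ 0.58  -0.047  0.066] [-0.189  0.424  2.076  0.918  0.25 ]
-2 60 [ 0.58  -0.047  0.06 ] [-0.189  0.436  2.082  0.977  0.239]
12
63 60 [ 0.681 -0.034  0.228] [-0.184  0.407  1.543  0.413  0.793]
50 60 [ 0.647 -0.04   0.207] [-0.207  0.365  1.671  0.462  0.724]
40 60 [ 0.625 -0.045  0.185] [-0.226  0.352  1.763  0.515  0.662]
30 60 [ 0.607 -0.049  0.158] [-0.243  0.353  1.847  0.583  0.597]
20 60 [ 0.593 -0.052  0.129] [-0.256  0.371  1.919  0.672  0.53 ]
10 60 [ 0.585 -0.053  0.098] [-0.264  0.404  1.978  0.788  0.465]
0 60 [ 0.583 -0.054  0.066] [-0.267  0.452  2.02   0.935  0.407]
-2 60 [ 0.583 -0.054  0.06 ] [-0.267  0.463  2.026  0.968  0.397]
```

>>> move_arm(
  deltas=[
    {"x": -0.042,"y": 0.016,"z": 0.017,"wx": 0,"wy": 0,"wz": 0,"hand": 0.663},
    {"x": -0.084,"y": 0.033,"z": 0.033,"wx": 0,"wy": 0,"wz": 0,"hand": 0.663},
    {"x": -0.126,"y": 0.05,"z": 0.05,"wx": 0,"wy": 0,"wz": 0,"hand": 0.663},
    {"x": -0.168,"y": 0.066,"z": 0.066,"wx": 0,"wy": 0,"wz": 0,"hand": 0.663},
    {"x": -0.21,"y": 0.083,"z": 0.083,"wx": 0,"wy": 0,"wz": 0,"hand": 0.663},
    {"x": -0.257,"y": 0.099,"z": 0.1,"wx": 0,"wy": 0,"wz": 0,"hand": 0.663},
    {"x": -0.257,"y": 0.099,"z": 0.1,"wx": 0,"wy": 0,"wz": 0,"hand": 0.663},
  ],
)

```text
time: 2.02
tool_pos: [0.5948, -0.0417, 0.2992]
tool_rot: [2.356, -0.001, 1.786]
contact_force: [-0.7, 0.3, 0.5]
opening: 0.0606
```

```bash
python3 - <<'E'
from h import *
P=viewer.camera_params("wrist"); s=monitor.observe(); im=viewer.read_camera("wrist"); cv2.imwrite("pics/w2.png",im[:,:,::-1]); np.save("w2.npy",P,allow_pickle=True)
im=viewer.read_camera("scene"); cv2.imwrite("pics/s2.png",im[:,:,::-1])
print(s["qpos"].round(3),s["tool_pos"],s["tool_rot"])
qs=[([1.052,.3427,1.525,0,1.2754],[.19101,.48859,.22604]),([.278,-.246,2.212,-.13,.394],[.4005,.1776,.3002]),([.28222,-.24491,2.20991,-.13008,.39539],[.40023,.17905,.30037]),(s["qpos"][:5],s["tool_pos"])]
def fk(L,p):
    q1,p=p[0],p[1:]
    s1=p[0]+p[1]; d=np.array([np.sin(s1),0,np.cos(s1)]); e=np.array([np.cos(s1),0,-np.sin(s1)])
    t=d*np.cos(p[3])+np.sin(p[3])*(e*np.cos(p[2])+np.array([0,1,0])*np.sin(p[2]))
    v=np.array([0,L[4],L[0]])+L[1]*np.array([np.sin(p[0]),0,np.cos(p[0])])+L[2]*d+L[3]*t
    return Ro.from_euler("z",q1).apply(v),Ro.from_euler("z",q1).apply(t)
r=least_squares(lambda L:np.concatenate([fk(L,a)[0]-b for a,b in qs]),[.2,.4,.4,.3,.07]);print(r.x,(r.fun*1e3).round(2))
print(fk(r.x,s["qpos"][:5])[1],Ro.from_euler("xyz",s["tool_rot"]).apply([0,0,1]))
np.save("L.npy",r.x)
E
```

```text
[-0.435  0.106  1.9    0.814  0.63  -1.201] [ 0.59483997 -0.04172627  0.29924822] [ 2.35631599e+00 -1.05756844e-03  1.78624100e+00]
[0.16888988 0.50835063 0.36293035 0.31465232 0.07675266] [-1.12 -1.22  0.81 -0.7   0.03 -0.39 -0.6   0.37 -0.17  2.04 -2.18 -0.25]
[ 0.69051566  0.15187884 -0.7071923 ] [ 0.69051566  0.15187884 -0.7071923 ]
```

View pics/w2.png

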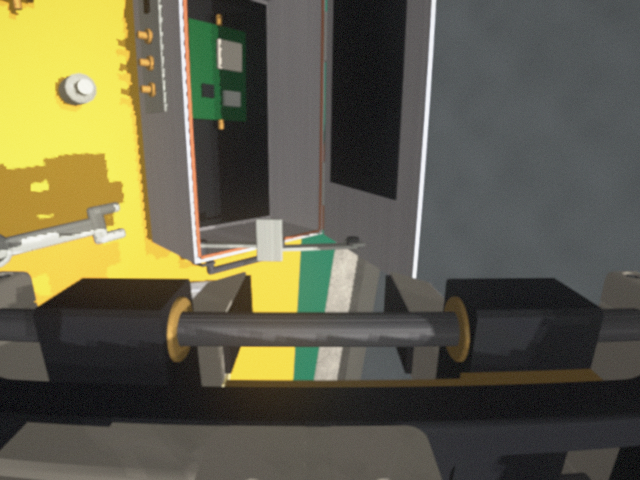

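```bash
python3 - <<'E'
from h import *
P=np.load("w2.npy",allow_pickle=True).item()
def pl(px,z):
    o,v=ray("w",px,P); return o+v*(z-o[2])/v[2]
inv=lambda X:np.array([(X-np.r_[q[:2],0])@h,(X-np.r_[q[:2],0])@l,X[2]]).round(4)
for nm,px,z in(("FR",(196,264),.105),("RR",(323,233),.105),("front far",(180,2),.105),("front mid",(187,120),.105),("tab",(269,240),.188),("tabFR?",(257,261),.181),("tabTop",(269,219),.188)): print(nm,pl(px,z).round(4),"box",inv(pl(px,z)))
def plx(px,x):
    o,v=ray("w",px,P); b=np.r_[q[:2],0]; t=(x-(o-b)@h)/(v@h); return o+v*t
# lid free edge: box x=.0096
for px in((415,274),(424,140),(432,2)): print("lid edge",inv(plx(px,.0096)),"exp z .274")
im=cv2.imread("pics/w2.png")[180:300,150:450]; cv2.imwrite("pics/w2c.png",cv2.resize(im,None,fx=2.6,fy=2.6,interpolation=cv2.INTER_CUBIC))
L=np.load("L.npy")
E
```

```text
FR [ 0.6405 -0.0768  0.105 ] box [-0.0835 -0.1398  0.105 ]
RR [ 0.8042 -0.0435  0.105 ] box [ 0.0836 -0.1422  0.105 ]
front far [0.5976 0.1375 0.105 ] box [-0.0797  0.0787  0.105 ]
front mid [0.6164 0.048  0.105 ] box [-0.0804 -0.0127  0.105 ]
tab [ 0.6541 -0.0375  0.188 ] box [-0.0618 -0.1044  0.188 ]
tabFR? [ 0.6507 -0.0558  0.181 ] box [-0.069  -0.1215  0.181 ]
tabTop [ 0.6513 -0.0212  0.188 ] box [-0.061  -0.0878  0.188 ]
lid edge [ 0.0096 -0.1283  0.2754] exp z .274
lid edge [ 0.0096 -0.0286  0.2751] exp z .274
lid edge [0.0096 0.06   0.2754] exp z .274
```

View pics/w2c.png

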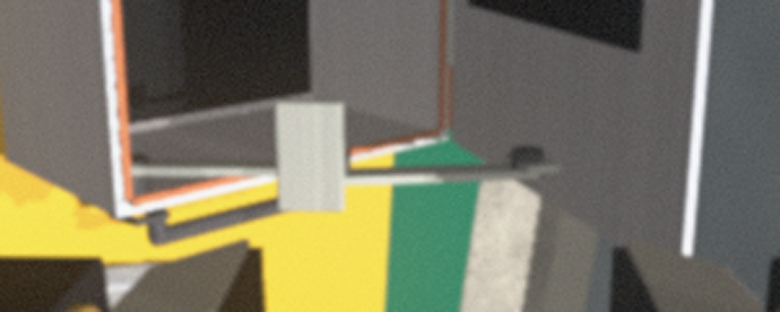

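```bash
python3 - <<'E'
s=open("h.py").read()
s=s.replace("LK=[.165,.517,.367,.3185]","LK=[.1689,.5084,.3629,.3147,.0768]")
s=s.replace("q1=np.arctan2(w[1],w[0]); r=np.hypot(w[0],w[1])","rho=np.hypot(w[0],w[1]); q1=np.arctan2(w[1],w[0])-np.arcsin(LK[4]/rho); r=np.sqrt(rho**2-LK[4]**2)")
open("h.py","w").write(s)
E
python3 - <<'E'
from h import *
s=monitor.observe(); print(ik(s["tool_pos"],Ro.from_euler("xyz",s["tool_rot"])),s["qpos"].round(3))
for nm,v in(("pre",(-.047,-.098,.230)),("push",(-.024,-.098,.208))): print(nm,ik(B(*v),R45))
for th in(63,50,40,30,20,10,0,-2): print(th,lidpose(th,45)[0].round(3),ik(*lidpose(th,45)))
T0=lambda d,y=-.098: B(-.061,y,.188)+n45*.040+z45*d
rows((T0(-.02),R45),(T0(0),R45),(T0(.015),R45),*[lidpose(t,45) for t in(60,30,0)])
print(T0(.015), lidpose(63,45)[0])
E
```

```text
[-0.43   0.097  1.909  0.813  0.628] [-0.432  0.102  1.904  0.814  0.63  -1.2  ]
pre [-0.336  0.296  1.867  0.976  0.463]
push [-0.31   0.359  1.844  1.038  0.424]
63 [ 0.686 -0.024  0.218] [-0.314  0.342  1.838  0.996  0.439]
50 [ 0.656 -0.031  0.197] [-0.35   0.319  1.945  1.166  0.424]
40 [ 0.633 -0.036  0.177] [-0.379  0.314  2.028  1.327  0.42 ]
30 [ 0.615 -0.039  0.151] [-0.405  0.331  2.107  1.524  0.424]
20 [ 0.602 -0.042  0.122] [-0.425  0.367  2.174  1.731  0.442]
10 [ 0.594 -0.044  0.091] [-0.438  0.422  2.227  1.927  0.476]
0 [ 0.591 -0.045  0.059] [-0.443  0.492  2.262  2.096  0.523]
-2 [ 0.591 -0.045  0.052] [-0.442  0.507  2.267  2.126  0.533]
t 2.125 p [ 0.5931 -0.0395  0.2991] F [-1.21 -0.11 -0.82] open 0.06068106840408347 q [-0.432  0.102  1.904  0.814  0.63  -1.2  ]
mm [ -4.9   4.6 101.5] deg [-0.  -0.2  0. ]
mm [ -5.    4.6 121.5] deg [-0.  -0.2  0. ]
mm [ -5.    4.6 136.5] deg [-0.  -0.2  0. ]
mm [ -5.    1.2 121.7] deg [-0.  -0.2  0. ]
mm [ -5.  -89.4 120.4] deg [-0.  -0.2  0. ]
mm [  -5.1 -171.9  168.1] deg [-0.  -0.2  0. ]
[ 0.69148637 -0.02283842  0.20567767] [ 0.68635225 -0.02395947  0.2179053 ]
```

>>> move_arm(
  deltas=[
    {"x": -0.002,"y": 0.002,"z": 0.03,"wx": 0,"wy": 0,"wz": 0,"hand": 0.663},
    {"x": -0.005,"y": 0.005,"z": 0.06,"wx": 0,"wy": 0,"wz": 0,"hand": 0.663},
    {"x": -0.005,"y": 0.005,"z": 0.09,"wx": 0,"wy": 0,"wz": 0,"hand": 0.663},
    {"x": -0.005,"y": 0.005,"z": 0.102,"wx": 0,"wy": 0,"wz": 0,"hand": 0.663},
    {"x": -0.005,"y": 0.005,"z": 0.102,"wx": 0,"wy": 0,"wz": 0,"hand": 0.663},
  ],
  grip_force=40,
)

```text
time: 2.75
tool_pos: [0.6671, -0.0272, 0.2313]
tool_rot: [2.356, -0.001, 1.789]
contact_force: [0.0, -0.5, -0.1]
opening: 0.0612
```

```bash
python3 - <<'E'
from h import *
for n in("side","wrist"): cv2.imwrite(f"pics/pre_{n}.png",viewer.read_camera(n)[:,:,::-1])
a=cv2.imread("pics/pre_side.png")[90:350,170:430]; a=cv2.resize(a,(560,560),interpolation=cv2.INTER_CUBIC); cv2.imwrite("pics/pre.png",a)
T0=lambda d,y=-.098: B(-.061,y,.188)+n45*.040+z45*d
rows((T0(-.02),R45),(T0(0),R45),(T0(.015),R45),*[lidpose(t,45) for t in(60,30,0)])
E
```

```text
t 2.85 p [ 0.6672 -0.0284  0.2325] F [-0.74  0.33 -0.19] open 0.06093015514984823 q [-0.339  0.313  1.84   0.965  0.471 -1.323]
mm [ 0.2 -1.4  1.6] deg [ 0.1 -0.   0.1]
mm [ 0.2 -1.5 21.6] deg [ 0.1 -0.   0.1]
mm [ 0.2 -1.5 36.6] deg [ 0.1 -0.   0.1]
mm [ 0.2 -4.9 21.7] deg [ 0.1 -0.   0.1]
mm [  0.3 -95.4  20.2] deg [ 0.1 -0.   0.1]
mm [   0.3 -178.    67.7] deg [ 0.1 -0.   0.1]
```

View pics/pre.png

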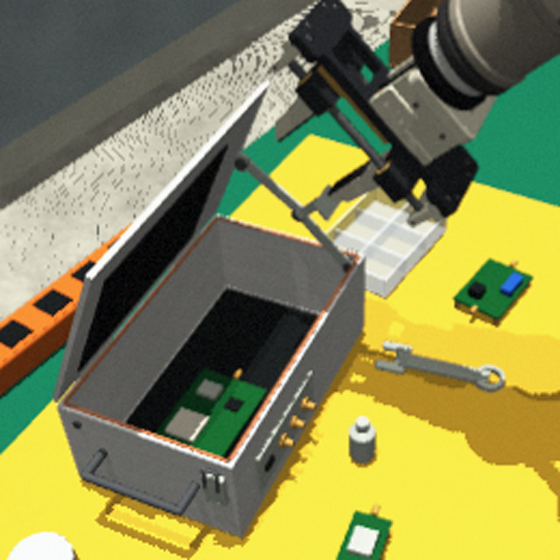

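>>> move_arm(
  deltas=[
    {"x": 0,"y": -0.001,"z": 0.008,"wx": 0,"wy": 0,"wz": 0,"hand": 0.663},
    {"x": 0,"y": -0.001,"z": 0.014,"wx": 0,"wy": 0,"wz": 0,"hand": 0.663},
    {"x": 0,"y": -0.001,"z": 0.019,"wx": 0,"wy": 0,"wz": 0,"hand": 0.663},
    {"x": 0,"y": -0.001,"z": 0.023,"wx": 0,"wy": 0,"wz": 0,"hand": 0.663},
    {"x": 0,"y": -0.001,"z": 0.026,"wx": 0,"wy": 0,"wz": 0,"hand": 0.663},
    {"x": 0,"y": -0.001,"z": 0.029,"wx": 0,"wy": 0,"wz": 0,"hand": 0.663},
  ],
)

```text
time: 3.6
tool_pos: [0.6871, -0.0249, 0.2103]
tool_rot: [2.355, -0.0, 1.786]
contact_force: [0.0, 0.1, 0.1]
opening: 0.0611
```

```bash
python3 - <<'E'
from h import *
T0=lambda d,y=-.098: B(-.061,y,.188)+n45*.040+z45*d
cv2.imwrite("pics/push_wrist.png",viewer.read_camera("wrist")[:,:,::-1])
rows((T0(.015),R45))
im=cv2.imread("pics/push_wrist.png"); cv2.imwrite("pics/pw.png",im[:320,120:520])
E
```

```text
t 3.65 p [ 0.6871 -0.0248  0.21  ] F [-0.01 -0.64 -0.26] open 0.06060379145782334 q [-0.317  0.375  1.818  1.025  0.434 -1.375]
mm [1.  0.3 6.3] deg [ 0. -0. -0.]
```

View pics/pw.png

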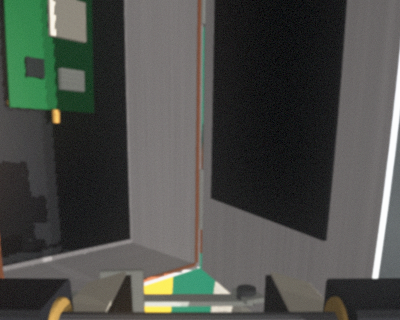

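>>> move_arm(
  deltas=[
    {"x": 0.001,"y": 0,"z": 0.003,"wx": 0,"wy": 0,"wz": 0,"hand": 0.663},
    {"x": 0.001,"y": 0,"z": 0.006,"wx": 0,"wy": 0,"wz": 0,"hand": 0.663},
    {"x": 0.001,"y": 0,"z": 0.008,"wx": 0,"wy": 0,"wz": 0,"hand": 0.663},
    {"x": 0.001,"y": 0,"z": 0.008,"wx": 0,"wy": 0,"wz": 0,"hand": 0.663},
  ],
)

```text
time: 4.15
tool_pos: [0.6921, -0.0226, 0.2043]
tool_rot: [2.356, -0.001, 1.786]
contact_force: [-0.6, 0.3, -2.1]
opening: 0.061
```

```bash
python3 - <<'E'
from h import *
T0=lambda d,y=-.098: B(-.061,y,.188)+n45*.040+z45*d
im=viewer.read_camera("wrist")[:,:,::-1]; cv2.imwrite("pics/push2.png",im)
rows((T0(.015),R45))
old=cv2.imread("pics/push_wrist.png")
# lid free (white) edge column at rows 60..240
for r in(60,150,240): print(r,[int(np.argmax(x[r,440:600].astype(int).sum(1)))+440 for x in(old,im)])
E
```

```text
t 4.2 p [ 0.6921 -0.0226  0.2043] F [-0.54 -0.16 -0.45] open 0.060978643948614575 q [-0.309  0.39   1.813  1.039  0.424 -1.386]
mm [-0.1  0.5 -1.4] deg [ 0. -0. -0.]
60 [523, 490]
150 [511, 482]
240 [501, 472]
```

```bash
cat >> h.py <<'E'
def lidang(px,P,r=.184):
    o,v=ray("w",px,P); b=np.r_[q[:2],.105]+h*.083; O_=np.array([(o-b)@h,(o-b)@k]); V=np.array([v@h,v@k])
    a_,b_,c_=V@V,2*O_@V,O_@O_-r*r; out=[]
    for sg in(-1,1):
        D=b_*b_-4*a_*c_
        if D>0:
            X=O_+V*(-b_+sg*D**.5)/(2*a_); out.append(round(float(np.degrees(np.arctan2(X[1],-X[0]))),1))
    return out
E
python3 - <<'E'
from h import *
P2=np.load("w2.npy",allow_pickle=True).item()
print("before",lidang((424,140),P2))
P=viewer.camera_params("wrist"); print("now",[lidang(p,P) for p in((490,60),(482,150),(472,240))])
s=monitor.observe(); n=Ro.from_euler("xyz",s["tool_rot"]).apply([0,1,0]); T=s["tool_pos"]+n*.0495; b=np.r_[q[:2],.105]+h*.083
print("tip corner ang",np.degrees(np.arctan2((T-b)@k,-(T-b)@h)),np.hypot((T-b)@k,(T-b)@h))
im=cv2.imread("pics/push2.png"); cv2.imwrite("pics/p2.png",im[:320,120:560])
E
```

```text
before [67.0, 172.0]
now [[61.3, 161.7], [61.3, 161.6], [61.3, 161.8]]
tip corner ang 62.65377820214215 0.15126327086454192
```

View pics/p2.png

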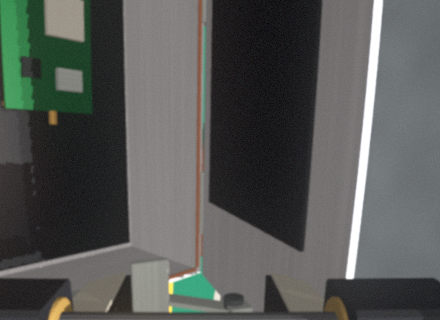

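```bash
cat > low.py <<'E'
from h import *
import sys
ths=eval(sys.argv[1])
rows(*[lidpose(t,45,s=.014,rc=float(np.interp(t,[45,62.6],[.170,.151]))) for t in ths])
E
python3 low.py "[62.6,61,59,56.5,54,51,48,45.1,44.9,42]"
```

```text
t 4.2 p [ 0.6921 -0.0226  0.2043] F [-0.54 -0.16 -0.45] open 0.060978643948614575 q [-0.309  0.39   1.813  1.039  0.424 -1.386]
mm [-0.1 -0.2  0.2] deg [ 0. -0. -0.]
mm [-0.1 -3.8 -2.7] deg [ 0. -0. -0.]
mm [-0.1 -8.4 -6.2] deg [ 0. -0. -0.]
mm [ -0.1 -14.5 -10.3] deg [ 0. -0. -0.]
mm [ -0.1 -20.8 -14.2] deg [ 0. -0. -0.]
mm [ -0.1 -28.8 -18.5] deg [ 0. -0. -0.]
mm [ -0.1 -37.1 -22.4] deg [ 0. -0. -0.]
mm [ -0.1 -45.6 -25.8] deg [ 0. -0. -0.]
mm [ -0.1 -46.2 -25.9] deg [ 0. -0. -0.]
mm [ -0.1 -55.5 -25.6] deg [ 0. -0. -0.]
```

```bash
python3 - <<'E'
import numpy as np
from h import lidpose,B,q,h,k
pin=np.array([-.072,.097])
def link(th,sg):
    t=np.radians(th); P=np.array([.083-.097*np.cos(t),.105+.097*np.sin(t)])+.008*np.array([-np.sin(t),-np.cos(t)])
    v=P-pin; D=min(np.hypot(*v),.144); return np.arctan2(v[1],v[0])+sg*np.arccos(D/.144),D
a0,D=link(66.46,1); print(np.degrees(a0),D)
tab0=np.array([-.061,.188])-pin
inv=lambda X:np.array([(X-np.r_[q[:2],0])@h,X[2]])
for th in(66,61,58,54,50,45,40,35,30,20,10,0):
    a,_=link(th,-1); r=a-a0; M=np.array([[np.cos(r),-np.sin(r)],[np.sin(r),np.cos(r)]])
    tcp,_=lidpose(th,45,s=.014,rc=float(np.interp(th,[45,62.6],[.170,.151]))); t=inv(tcp); n=np.array([.707,.707])
    print(th,"rot",np.degrees(r).round(),"knuckle",(pin+.072*np.array([np.cos(a),np.sin(a)])).round(3),"tab",(pin+M@tab0).round(3),"upper tip",(t+.0495*n).round(3),(t+.0305*n).round(3),"lower tip",(t-.0305*n).round(3),(t-.0495*n).round(3))
E
```

```text
44.3950764838285 0.1437027199478553
66 rot -11.0 knuckle [-0.012  0.137] tab [-0.044  0.184] upper tip [0.022 0.243] [0.008 0.23 ] lower tip [-0.035  0.186] [-0.048  0.173]
61 rot -24.0 knuckle [-0.005  0.122] tab [-0.025  0.176] upper tip [0.009 0.239] [-0.004  0.225] lower tip [-0.048  0.182] [-0.061  0.169]
58 rot -29.0 knuckle [-0.003  0.116] tab [-0.019  0.172] upper tip [0.    0.237] [-0.013  0.224] lower tip [-0.056  0.181] [-0.07   0.167]
54 rot -34.0 knuckle [-0.001  0.11 ] tab [-0.012  0.166] upper tip [-0.011  0.235] [-0.025  0.221] lower tip [-0.068  0.178] [-0.081  0.165]
50 rot -39.0 knuckle [-0.     0.104] tab [-0.006  0.161] upper tip [-0.023  0.231] [-0.036  0.218] lower tip [-0.079  0.175] [-0.093  0.161]
45 rot -45.0 knuckle [-0.     0.096] tab [-0.     0.154] upper tip [-0.037  0.225] [-0.051  0.212] lower tip [-0.094  0.169] [-0.107  0.155]
40 rot -51.0 knuckle [-0.     0.089] tab [0.005 0.146] upper tip [-0.048  0.213] [-0.061  0.2  ] lower tip [-0.105  0.157] [-0.118  0.143]
35 rot -56.0 knuckle [-0.002  0.082] tab [0.01  0.138] upper tip [-0.058  0.201] [-0.071  0.187] lower tip [-0.114  0.144] [-0.128  0.131]
30 rot -63.0 knuckle [-0.004  0.075] tab [0.014 0.129] upper tip [-0.066  0.187] [-0.08   0.174] lower tip [-0.123  0.131] [-0.136  0.117]
20 rot -77.0 knuckle [-0.011  0.059] tab [0.019 0.107] upper tip [-0.08   0.158] [-0.093  0.145] lower tip [-0.137  0.101] [-0.15   0.088]
10 rot -93.0 knuckle [-0.025  0.043] tab [0.018 0.081] upper tip [-0.088  0.127] [-0.102  0.114] lower tip [-0.145  0.07 ] [-0.158  0.057]
0 rot -111.0 knuckle [-0.043  0.031] tab [0.009 0.055] upper tip [-0.091  0.095] [-0.105  0.082] lower tip [-0.148  0.039] [-0.161  0.025]
```

>>> move_arm(
  deltas=[
    {"x": 0,"y": -0.0038,"z": -0.0027,"wx": 0,"wy": 0,"wz": 0,"hand": 0.663},
    {"x": 0,"y": -0.0084,"z": -0.0062,"wx": 0,"wy": 0,"wz": 0,"hand": 0.663},
    {"x": 0,"y": -0.0145,"z": -0.0103,"wx": 0,"wy": 0,"wz": 0,"hand": 0.663},
    {"x": 0,"y": -0.0208,"z": -0.0142,"wx": 0,"wy": 0,"wz": 0,"hand": 0.663},
    {"x": 0,"y": -0.0288,"z": -0.0185,"wx": 0,"wy": 0,"wz": 0,"hand": 0.663},
    {"x": 0,"y": -0.0371,"z": -0.0224,"wx": 0,"wy": 0,"wz": 0,"hand": 0.663},
    {"x": 0,"y": -0.042,"z": -0.0245,"wx": 0,"wy": 0,"wz": 0,"hand": 0.663},
    {"x": 0,"y": -0.046,"z": -0.0258,"wx": 0,"wy": 0,"wz": 0,"hand": 0.663},
  ],
)

```text
time: 5.2
tool_pos: [0.6424, -0.0337, 0.1903]
tool_rot: [2.355, -0.0, 1.786]
contact_force: [-1.0, 0.5, -1.9]
opening: 0.0611
```

```bash
python3 low.py "[44.9,42.5,39.5,36,32.5,29,26,23.5,21.5,20]"; python3 - <<'E'
from h import *
P=viewer.camera_params("wrist"); im=viewer.read_camera("wrist")[:,:,::-1]; cv2.imwrite("pics/l1.png",im)
c=[int(np.argmax(im[r,380:600].astype(int).sum(1)))+380 for r in(60,150,240)]; print(c,[lidang((x,r),P) for x,r in zip(c,(60,150,240))])
E
```

```text
t 5.2 p [ 0.6424 -0.0337  0.1903] F [-0.97  0.45 -1.86] open 0.061111512648328384 q [-0.37   0.34   1.951  1.222  0.429 -1.627]
mm [ 0.1 -0.3  0.2] deg [ 0.1  0.  -0. ]
mm [ 0.1 -8.   0.4] deg [ 0.1  0.  -0. ]
mm [  0.1 -17.6   1. ] deg [ 0.1  0.  -0. ]
mm [  0.1 -28.8   2.4] deg [ 0.1  0.  -0. ]
mm [  0.1 -39.8   4.5] deg [ 0.1  0.  -0. ]
mm [  0.1 -50.7   7.3] deg [ 0.1  0.  -0. ]
mm [  0.1 -59.9  10.2] deg [ 0.1  0.  -0. ]
mm [  0.1 -67.4  12.9] deg [ 0.1  0.  -0. ]
mm [  0.1 -73.4  15.4] deg [ 0.1  0.  -0. ]
mm [  0.1 -77.8  17.4] deg [ 0.1  0.  -0. ]
[453, 447, 440] [[45.1, -172.7], [45.1, -172.9], [45.2, -173.1]]
```

>>> move_arm(
  deltas=[
    {"x": 0,"y": -0.005,"z": 0.0003,"wx": 0,"wy": 0,"wz": 0,"hand": 0.663},
    {"x": 0,"y": -0.013,"z": 0.0007,"wx": 0,"wy": 0,"wz": 0,"hand": 0.663},
    {"x": 0,"y": -0.022,"z": 0.0015,"wx": 0,"wy": 0,"wz": 0,"hand": 0.663},
    {"x": 0,"y": -0.031,"z": 0.0028,"wx": 0,"wy": 0,"wz": 0,"hand": 0.663},
    {"x": 0,"y": -0.0398,"z": 0.0045,"wx": 0,"wy": 0,"wz": 0,"hand": 0.663},
    {"x": 0,"y": -0.0507,"z": 0.0073,"wx": 0,"wy": 0,"wz": 0,"hand": 0.663},
    {"x": 0,"y": -0.0599,"z": 0.0102,"wx": 0,"wy": 0,"wz": 0,"hand": 0.663},
    {"x": 0,"y": -0.0674,"z": 0.0129,"wx": 0,"wy": 0,"wz": 0,"hand": 0.663},
  ],
)

```text
time: 6.25
tool_pos: [0.6047, -0.0417, 0.1329]
tool_rot: [2.356, -0.0, 1.786]
contact_force: [-0.9, 0.2, -2.5]
opening: 0.061
```

```bash
python3 low.py "[23.5,21.5,18.5,15.5,12.5,10,8,6.5,5,3,0]"; python3 - <<'E'
from h import *
P=viewer.camera_params("wrist"); im=viewer.read_camera("wrist")[:,:,::-1]; cv2.imwrite("pics/l2.png",im)
c=[int(np.argmax(im[r,330:600].astype(int).sum(1)))+330 for r in(60,150,240)]; print(c,[lidang((x,r),P) for x,r in zip(c,(60,150,240))])
cv2.imwrite("pics/l2c.png",np.hstack([im[:320,100:560]]))
E
```

```text
t 6.25 p [ 0.6047 -0.0417  0.1329] F [-0.87  0.23 -2.49] open 0.06099473568223227 q [-0.424  0.4    2.098  1.641  0.436 -2.131]
mm [-0.1  0.4 -0.4] deg [ 0. -0.  0.]
mm [-0.1 -5.5  2.1] deg [ 0. -0.  0.]
mm [ -0.1 -14.2   6.1] deg [ 0. -0.  0.]
mm [ -0.1 -22.7  10.7] deg [ 0. -0.  0.]
mm [ -0.1 -31.   15.6] deg [ 0. -0.  0.]
mm [ -0.1 -37.7  20.1] deg [ 0. -0.  0.]
mm [ -0.1 -42.9  23.9] deg [ 0. -0.  0.]
mm [ -0.1 -46.7  26.8] deg [ 0. -0.  0.]
mm [ -0.1 -50.4  29.9] deg [ 0. -0.  0.]
mm [ -0.1 -55.3  34.1] deg [ 0. -0.  0.]
mm [ -0.1 -62.3  40.7] deg [ 0. -0.  0.]
[470, 463, 453] [[25.2, -157.1], [25.2, -157.3], [25.1, -156.6]]
```

View pics/l2c.png

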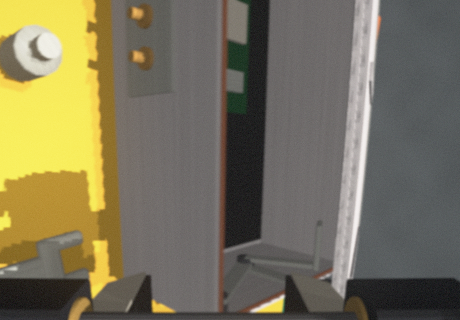

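>>> move_arm(
  deltas=[
    {"x": 0,"y": -0.0055,"z": 0.0021,"wx": 0,"wy": 0,"wz": 0,"hand": 0.663},
    {"x": 0,"y": -0.0142,"z": 0.0061,"wx": 0,"wy": 0,"wz": 0,"hand": 0.663},
    {"x": 0,"y": -0.0227,"z": 0.0107,"wx": 0,"wy": 0,"wz": 0,"hand": 0.663},
    {"x": 0,"y": -0.031,"z": 0.0156,"wx": 0,"wy": 0,"wz": 0,"hand": 0.663},
    {"x": 0,"y": -0.0377,"z": 0.0201,"wx": 0,"wy": 0,"wz": 0,"hand": 0.663},
    {"x": 0,"y": -0.0429,"z": 0.0239,"wx": 0,"wy": 0,"wz": 0,"hand": 0.663},
    {"x": 0,"y": -0.0467,"z": 0.0268,"wx": 0,"wy": 0,"wz": 0,"hand": 0.663},
    {"x": 0,"y": -0.049,"z": 0.0286,"wx": 0,"wy": 0,"wz": 0,"hand": 0.663},
  ],
)

```text
time: 7.3
tool_pos: [0.591, -0.0448, 0.0784]
tool_rot: [2.356, -0.0, 1.786]
contact_force: [0.1, 0.8, -2.6]
opening: 0.0605
```

```bash
python3 low.py "[5.5,5,4,3,2,1,0,-1,-2,-3]"; python3 - <<'E'
from h import *
for n in("wrist","side"): cv2.imwrite(f"pics/l3{n}.png",viewer.read_camera(n)[:,:,::-1])
a=cv2.imread("pics/l3side.png")[150:350,190:390]; b=cv2.imread("pics/l3wrist.png")[:,140:560]
cv2.imwrite("pics/l3.png",np.hstack([cv2.resize(a,(380,380)),cv2.resize(b,(332,380))]))
E
```

```text
t 7.3 p [ 0.591  -0.0448  0.0784] F [ 0.08  0.82 -2.62] open 0.060549168656359474 q [-0.446  0.513  2.17   1.977  0.493 -2.528]
mm [ 0.1 -0.7  0.2] deg [ 0. -0. -0.]
mm [ 0.1 -1.9  1.2] deg [ 0. -0. -0.]
mm [ 0.1 -4.4  3.3] deg [ 0. -0. -0.]
mm [ 0.1 -6.8  5.5] deg [ 0. -0. -0.]
mm [ 0.1 -9.1  7.6] deg [ 0. -0. -0.]
mm [  0.1 -11.5   9.8] deg [ 0. -0. -0.]
mm [  0.  -13.8  12.1] deg [ 0. -0. -0.]
mm [  0.  -16.   14.4] deg [ 0. -0. -0.]
mm [  0.  -18.2  16.7] deg [ 0. -0. -0.]
mm [  0.  -20.4  19.1] deg [ 0. -0. -0.]
```

View pics/l3.png

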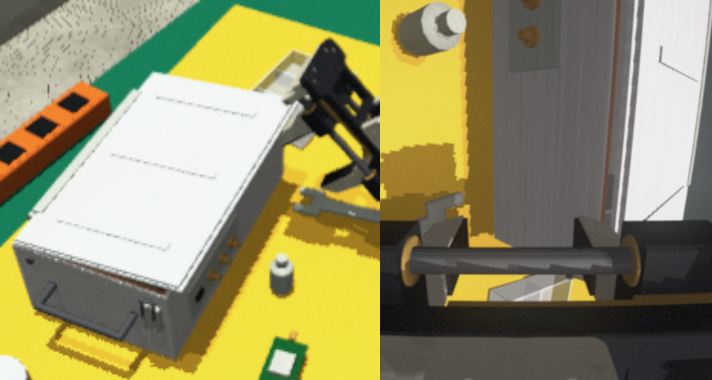

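>>> move_arm(
  deltas=[
    {"x": 0,"y": -0.0015,"z": 0.001,"wx": 0,"wy": 0,"wz": 0,"hand": 0.663},
    {"x": 0,"y": -0.0032,"z": 0.0023,"wx": 0,"wy": 0,"wz": 0,"hand": 0.663},
    {"x": 0,"y": -0.005,"z": 0.0038,"wx": 0,"wy": 0,"wz": 0,"hand": 0.663},
    {"x": 0,"y": -0.0068,"z": 0.0055,"wx": 0,"wy": 0,"wz": 0,"hand": 0.663},
    {"x": 0,"y": -0.0085,"z": 0.007,"wx": 0,"wy": 0,"wz": 0,"hand": 0.663},
    {"x": 0,"y": -0.01,"z": 0.0084,"wx": 0,"wy": 0,"wz": 0,"hand": 0.663},
    {"x": 0,"y": -0.0115,"z": 0.0098,"wx": 0,"wy": 0,"wz": 0,"hand": 0.663},
    {"x": 0,"y": -0.0126,"z": 0.0109,"wx": 0,"wy": 0,"wz": 0,"hand": 0.663},
  ],
)

```text
time: 8.4
tool_pos: [0.59, -0.0451, 0.062]
tool_rot: [2.355, -0.0, 1.786]
contact_force: [-1.1, -0.3, 1.2]
opening: 0.0606
```

>>> move_arm(
  deltas=[
    {"x": 0,"y": -0.001,"z": 0.001,"wx": 0,"wy": 0,"wz": 0,"hand": 0.663},
    {"x": 0,"y": -0.002,"z": 0.002,"wx": 0,"wy": 0,"wz": 0,"hand": 0.663},
    {"x": 0,"y": -0.003,"z": 0.003,"wx": 0,"wy": 0,"wz": 0,"hand": 0.663},
    {"x": 0,"y": -0.004,"z": 0.004,"wx": 0,"wy": 0,"wz": 0,"hand": 0.663},
    {"x": 0,"y": -0.005,"z": 0.005,"wx": 0,"wy": 0,"wz": 0,"hand": 0.663},
    {"x": 0,"y": -0.006,"z": 0.006,"wx": 0,"wy": 0,"wz": 0,"hand": 0.663},
    {"x": 0,"y": -0.007,"z": 0.006,"wx": 0,"wy": 0,"wz": 0,"hand": 0.663},
    {"x": 0,"y": -0.007,"z": 0.006,"wx": 0,"wy": 0,"wz": 0,"hand": 0.663},
  ],
)

```text
time: 9.4
tool_pos: [0.5891, -0.0452, 0.0528]
tool_rot: [2.355, -0.0, 1.786]
contact_force: [-0.0, -0.8, 0.8]
opening: 0.0609
```

```bash
python3 low.py "[0,-2]"; python3 - <<'E'
from h import *
for n in("wrist","side"): cv2.imwrite(f"pics/l4{n}.png",viewer.read_camera(n)[:,:,::-1])
print([monitor.observe()["contact_force"].round(2)])
a=cv2.imread("pics/l4side.png")[150:350,190:390]; b=cv2.imread("pics/l4wrist.png")[:,140:560]
cv2.imwrite("pics/l4.png",np.hstack([cv2.resize(a,(380,380)),cv2.resize(b,(332,380))]))
E
```

```text
t 9.4 p [ 0.5891 -0.0452  0.0528] F [-0.05 -0.76  0.76] open 0.06088856917538891 q [-0.449  0.576  2.186  2.101  0.531 -2.673]
mm [-0.   5.7 -4.6] deg [ 0.1 -0.  -0. ]
mm [-0.   1.2  0. ] deg [ 0.1 -0.  -0. ]
[array([-0.03, -0.36, -0.16])]
```

View pics/l4.png

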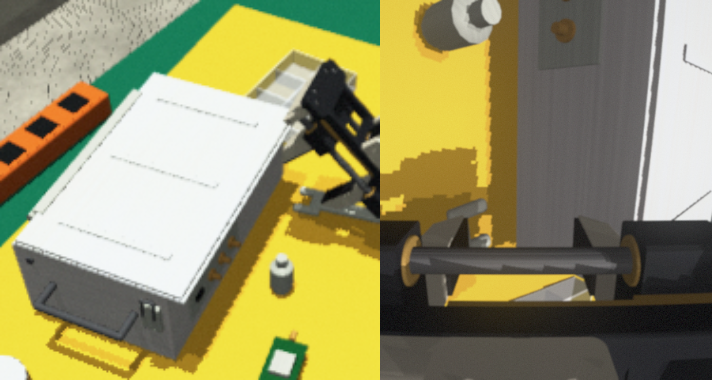

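>>> move_arm(
  deltas=[
    {"x": 0,"y": 0,"z": -0.01,"wx": 0,"wy": 0,"wz": 0,"hand": 0.663},
    {"x": 0,"y": 0,"z": -0.025,"wx": 0,"wy": 0,"wz": 0,"hand": 0.663},
    {"x": 0,"y": 0,"z": -0.045,"wx": 0,"wy": 0,"wz": 0,"hand": 0.663},
    {"x": 0,"y": 0,"z": -0.07,"wx": 0,"wy": 0,"wz": 0,"hand": 0.663},
    {"x": 0,"y": 0,"z": -0.095,"wx": 0,"wy": 0,"wz": 0,"hand": 0.663},
    {"x": 0,"y": 0,"z": -0.115,"wx": 0,"wy": 0,"wz": 0,"hand": 0.663},
    {"x": 0,"y": 0,"z": -0.12,"wx": 0,"wy": 0,"wz": 0,"hand": 0.663},
    {"x": 0,"y": 0,"z": -0.12,"wx": 0,"wy": 0,"wz": 0,"hand": 0.663},
  ],
)

```text
time: 10.5
tool_pos: [0.5063, -0.0636, 0.138]
tool_rot: [2.354, 0.001, 1.785]
contact_force: [0.7, -0.6, -0.6]
opening: 0.0608
```

```bash
python3 - <<'E'
from h import *
s=monitor.observe(); print(s["tool_pos"],s["contact_force"],abs(s["qvel"]).max())
a0=cv2.imread("pics/side0.png"); a=viewer.read_camera("side")[:,:,::-1].copy()
cv2.imwrite("pics/end.png",a)
# front corners of lid underside expected when shut vs seen
for y in(-.14,.14): print("lip proj",proj("side",B(-.101,y,.111)))
E
```

```text
[ 0.50633628 -0.06360709  0.13799713] [ 0.69224496 -0.59921014 -0.6042989 ] 0.021978656067540108
lip proj [346.7393862  206.74891996]
lip proj [288.28872051 307.43776546]
```

```bash
python3 - <<'E'
from h import *
a0,l4,e=[cv2.imread(f"pics/{n}.png").astype(int) for n in("side0","l4side","end")]
d=lambda a,b,x0,x1,y0,y1:round(float(np.abs(a[y0:y1,x0:x1]-b[y0:y1,x0:x1]).mean()),2)
print("lid l4->end",d(l4,e,200,330,190,320))
for n,r in dict(amp=(325,352,325,362),att=(330,346,282,306),can=(174,216,336,392),vna=(236,284,372,430),wrench=(344,406,247,273),power=(380,418,208,240),tray=(340,378,178,212)).items(): print(n,d(a0,e,*r))
# lid front-left corner: white extent
m=(e.min(2)>225).astype(np.uint8); n,_,st,_=cv2.connectedComponentsWithStats(m[100:340,180:360]); i=1+st[1:,4].argmax(); print(st[i][:4]+[180,100,0,0])
ys,xs=np.where(m[180:320,200:345]); j=ys.argmax(); print("lowest white",xs[j]+200,ys[j]+180)
E
```

```text
lid l4->end 2.39
amp 2.29
att 2.35
can 2.13
vna 2.43
wrench 17.43
power 25.8
tray 3.64
[199 189 147 120]
lowest white 286 308
```

```bash
python3 - <<'E'
from h import *
e=viewer.read_camera("scene")[:,:,::-1]; a=cv2.imread("pics/scene0.png"); s2=cv2.imread("pics/s2.png")
for n,(x0,x1,y0,y1) in dict(power=(243,288,308,350),wrench=(246,318,274,298),tray=(303,378,306,380)).items():
    A,E_,S=[i[y0:y1,x0:x1] for i in(a,e,s2)]
    f=lambda I:[tuple(np.round(c.mean(1),1)) for c in [np.array(np.where(cv2.inRange(cv2.cvtColor(np.ascontiguousarray(I),cv2.COLOR_BGR2HSV),lo,hi)))for lo,hi in(((45,90,20),(85,255,255)),((0,0,90),(179,60,255)))] if c.size]
    print(n,f(A),f(S),f(E_),round(float(np.abs(A.astype(int)-E_).mean()),2))
E
```

```text
power [(np.float64(21.3), np.float64(22.8)), (np.float64(18.0), np.float64(8.5))] [(np.float64(21.2), np.float64(22.9)), (np.float64(17.6), np.float64(8.5))] [(np.float64(21.2), np.float64(22.9)), (np.float64(17.2), np.float64(8.8))] 2.43
wrench [(np.float64(12.5), np.float64(36.7))] [(np.float64(12.8), np.float64(38.3))] [(np.float64(12.6), np.float64(38.7))] 15.48
tray [(np.float64(40.9), np.float64(36.8))] [(np.float64(40.9), np.float64(36.8))] [(np.float64(40.9), np.float64(36.8))] 4.41
```

```bash
python3 -c "
from cell import robot
print(robot.hand_in())"
```

```text
the job is handed in; nothing more can be done
None
```

The lid is shut and the job is handed in, at about 10.6 s on the robot's clock. The lower fingertip pushed the stay's tab about 16 mm. The stay folded, and the lid dropped about 5° onto the back of the upper finger. I lowered it on that finger to the rim, then drew the finger out from under the lip.

**Lid:** The front corner in the side picture is at (286, 308). The position predicted for a shut lid is (288, 307).

**Contact:** Force was back to noise level (under about 1 N) once the lid was down. After I backed off 120 mm, the gripper should be clear of the box.

**Other items:**
- The amp board, attenuator, can and analyser look unchanged in the side view.
- The power board and tray look unchanged in the scene view.
- The wrench region differs from the first picture in both views. Its outline in the scene view matches the one taken before the push, so I put this down to the arm's shadow.
- I did not check the board inside the box after the lid closed.

**Not seen by eye:** The 12-picture limit was reached, so the final checks were numerical only.

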